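Clamp the printing block in its jig

ROBOT

A 6-joint arm with a two-finger parallel gripper is mounted at the origin on the work surface. World frame = base frame: x ahead of the robot, y to its left, z up, the work surface at z = 0. Lengths are in mm, angles in rad, forces in N, time in s.
With the tool pointing down it reaches from about 275 to 975 mm from the base axis. Payload 8.4 kg.
Tool frame: the origin (TCP) lies on the centre line of the jaws, within the pads' length; the fingertips stand 25 mm ahead of it and the grasp point (between the pads) lies 6 mm ahead of it; z points along the fingers, y is the line along which they close (so a half turn about z gives the same grasp; the last joint's range is limited). The gripper opens to 92 mm and grips with 3 to 60 N. Pads are 20 mm wide; open, the fingers measure 128 mm over their backs; the gripper's body (75 mm by 189 mm) begins 69 mm behind the grasp point.
Start: joints at [1.246, 0.353, 1.633, -0, 1.155, -0.002], TCP at [198.263, 592.722, 239.583] pointing down, gripper open.
Joint ranges: [-2.63, 2.63], [-0.92, 2.1], [0.06, 2.66], [-1.3, 4.44], [0, 2.69], [-3.02, 3.02]. Speed limits (rad/s): [2.22, 2.22, 2.79, 3.14, 3.14, 3.14].

INTERFACE

Orientations are given as a 3x3 rotation matrix whose columns are the frame's x, y, z axes.
In Python, from station import move_to, move_linear, move_j, set_gripper, wait, ik, grab_frame, camera_info, PlanningError, finish_job, current_t, current_joint_pos, current_qvel, current_tau, current_position, current_tcp_rot, current_contact_force, current_wrist_torque, current_grip_width, current_gripper_force gives the robot as it stands. The module is installed in compiled form; this text tells all that it offers. Calls block until the motion is done:
- move_to(position, orientation): joint-space move of the TCP to a pose.
- move_linear(position, ori=None, max_speed=150, contact_N=None): straight line of the TCP; ori=None keeps the orientation; max_speed is the mean speed in mm/s. With contact_N (N) it stops when the force on the tool has changed by that much, and returns True; else False.
- move_j(angles): joint-space move.
- set_gripper(opening): finger opening in mm; the grip force is fixed at half the most; returns when the fingers have stopped.
- wait(seconds).
- ik(position, orientation): joint angles nearest the present ones, or None.
- grab_frame(name): name is "scene" or "top" or "wrist"; returns the picture (420x560x3 uint8, red, green, blue); there is no depth.
- camera_info(name): a dict with "fx", "fy", "cx", "cy" (pixels), "rvec" (rotation vector, rad) and "tvec" (3), from world to camera coordinates, as OpenCV has them; the wrist camera has in their place "tool_from_camera" (4x4, takes a point from camera to tool coordinates, whose origin is the TCP and whose axes are the flange's). Camera axes: x right, y down, z forward; pixel columns grow to the right and rows downward; lengths in mm; the calibration is good to about 2 mm. A picture is of the moment at which its call begins: read the wrist's pose just before it. camera_info takes no time and is no camera call.
A pose or a line that the arm cannot do raises PlanningError and nothing moves.
- finish_job(): hands the job in; it is judged then, once.
Readings, each from a call of its own:
- current_t(): time.
- current_joint_pos(): joint angles.
- current_qvel(): joint speeds.
- current_tau(): joint torques, N m.
- current_position(): TCP position.
- current_tcp_rot(): TCP orientation.
- current_contact_force(): force on the tool from outside, world axes, zero at the start.
- current_wrist_torque(): the same for the moment, N m.
- current_grip_width(): finger opening in mm.
- current_gripper_force(): force on a finger pad.
Only numpy, scipy, OpenCV 4.12 (cv2) and the standard library are available. Lean on these libraries where they do the work, as an engineer would, in place of code of your own. Each camera call takes 0.05 s, during which the arm holds its last target. There are 200 camera calls.

TASK

With the fingertips, push the square printing block along its channel in the wooden jig until it is fully home against the end stop, then push the toggle clamp's upright handle over and down, past its dead point, until it snaps into lock with the clamp foot pressing on the block. Nothing is to be picked up or lifted, and the jar, cup, palette and brush stay where they are.

Things in the scene. Friction and masses are not known exactly. Their poses are not given: they have to be found in the camera images.
- jig: Plywood jig fixed to the table; board top at z = 12 mm, board spans jig x -152 to 62, y -70 to 130 mm. Origin at table level under the centre of the block when home. Jig +x runs along the channel to the end stop, z up. Channel between rails 8 mm high, inner faces at y = -42 and 42 mm, x -140 to 40 mm. Clamp cheeks up to z = 66 mm at x 7 to 37, y 70 to 124 mm.
- block_center (a point): Centre of the loose printing block: square, wood with a grey lino face, 80 x 80 x 22 mm, 0.1 to 0.25 kg, lying flat in the channel, sides along the jig's axes, 35 to 60 mm short of the stop at the start (jig x -60 to -35 mm). Home is jig x = 0, y = 0, where it meets the stop. It slides with 1 to 3 N.
- stop (a point): Centre of the face of the channel's end stop at board level, jig (40, 0, 12) mm. The stop is a wooden bar 114 mm long across the channel, 18 mm high. The clamp arm reaches over the channel from +y at jig x = 22 mm; while open its top is at most 95 mm above the table.
- handle_pivot (a point): Point on the axis of the handle's hinge, fixed in the jig at jig (22, 100, 60) mm. The axis runs along the jig's x, so the handle swings in the jig's y-z plane.
- handle_tip (a point): Centre of the rounded end of the handle's rubber grip, on the handle's axis, 131 mm from handle_pivot. The grip is a round bar 18 mm in diameter from 49 mm to 140 mm from the pivot; below it a 10 mm steel rod.
- handle (a joint): Handle angle, rad. 0 = open; grows as it swings to jig +y and down. Elevation above horizontal on the +y side = 95 deg minus the value. Starts at 0 to 0.25, held by friction. Then a spring resists (up to 0.7 N m near 0.7) and, if let go, returns it to about 0.25, until the dead point at 1.20; past that it snaps by itself to the lock stop at 1.45 (12 deg above horizontal) and stays.
- foot: Round rubber foot, 16 mm across, on the end of the clamp arm, sprung. Origin at the centre of its underside. In lock it presses down on the block's top at about jig (22, 15) mm with about 5 N; while open it hangs about 12 to 20 mm above the block's height.
- jar: Bystander: closed ink jar, 54 mm across, 62 mm high, origin under its centre, about 0.2 kg.
- cup: Bystander: empty clear plastic cup, 72 mm across the rim, 95 mm high, origin under its centre.
- palette: Bystander: round white paint palette, 132 mm across, 8 mm thick, origin under its centre.
- brush: Bystander: flat paint brush, 190 mm long, 42 mm wide at the ferrule, 20 mm thick, lying flat on the table along its own x, origin on its underside near the middle.
- block: The same loose printing block; origin at the centre of its underside (11 mm under block_center), its axes along its sides, z up.
Mind the look-alikes: they are no part of the job. What is shaped like the block but pink or purple is not meant.

How it is judged (in metres and radians):
On the way, in this order (a step that is already met when the one before it is completed fails the run):
1. the block is home against the end stop while the clamp is still open (x of block_center in the frame of jig between -0.004 and 0.004 m and y of block_center in the frame of jig between -0.006 and 0.006 m and value of joint handle below 0.8 rad), for 0.2 s.
2. the handle is past its dead point and in lock (value of joint handle above 1.36 rad), for 0.2 s.
At the end, for the whole second after the job is handed in: The handle stands in lock (joint above 1.36 rad), the foot presses on the block with more than 2.5 N, the block lies flat, at rest and home (centre within 4 mm of home along the channel, 6 mm across), and the jar, cup, palette and brush are within 20 mm of where they were (value of joint handle above 1.36 rad and contact force between foot and block above 2.5 N and x of block_center in the frame of jig between -0.004 and 0.004 m and y of block_center in the frame of jig between -0.006 and 0.006 m and angle between block_center's own z axis and vertical below 0.06 rad and linear speed of block below 0.02 m/s and distance of each of jar, cup, palette, brush from where it was at the start of the episode below 0.02 m); the robot touches nothing.
It fails at once if the block is lifted (more than 8 mm) or tipped (z of block_center in the frame of jig above 0.031 m or angle between block_center's own z axis and vertical above 0.2 rad).
It fails at once if the jar is moved by more than 20 mm or lifted (distance of jar from where it was at the start of the episode above 0.02 m).
It fails at once if the cup is moved by more than 20 mm or lifted (distance of cup from where it was at the start of the episode above 0.02 m).
It fails at once if the palette is moved by more than 20 mm or lifted (distance of palette from where it was at the start of the episode above 0.02 m).
It fails at once if the brush is moved by more than 20 mm or lifted (distance of brush from where it was at the start of the episode above 0.02 m).
It also fails if it takes over 51 s, if anything falls off the work surface, if the arm or the gripper's body presses on something with over 40 N, if the wrist force passes 120 N, or if a joint passes its speed limit or range.

## Working session

There is one attempt and no reset: what is moved stays moved. The work goes in short steps, each a Python script; the robot and the scene stay as the last script left them, time stands still between calls to the robot, and variables do not carry over. Pictures are saved under pics/ and viewed, at most 10 in all, crops included, and the job is handed in when it is done.

```bash
mkdir -p pics; python3 - <<'E'
from station import *
import cv2,numpy as np
for n in("scene","top"):
    cv2.imwrite(f"pics/{n}.png",cv2.cvtColor(grab_frame(n),cv2.COLOR_RGB2BGR)); print(camera_info(n))
print(current_t())
E
```

```text
{'fx': 457.50845348303466, 'fy': 457.50845348303466, 'cx': 273.17567033767074, 'cy': 218.43907701969957, 'rvec': array([ 2.184668  ,  1.04865924, -0.44334889]), 'tvec': array([-277.76717783, -243.12101297, 1452.11455529])}
{'fx': 466.08874027230337, 'fy': 466.08874027230337, 'cx': 270.53729002146457, 'cy': 211.44612196314827, 'rvec': array([ 2.20974955, -2.163994  ,  0.12624994]), 'tvec': array([ -73.74079271,  560.29100494, 1003.01792298])}
0.1
```

View pics/scene.png

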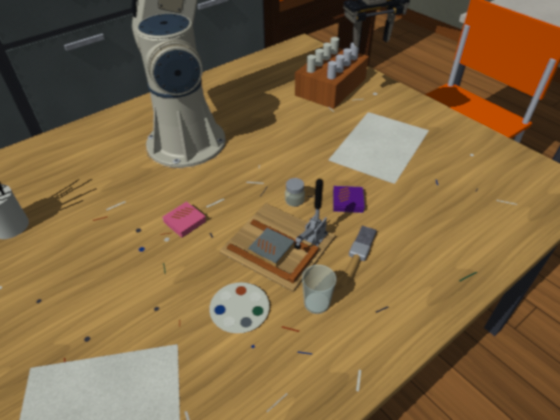

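View pics/top.png

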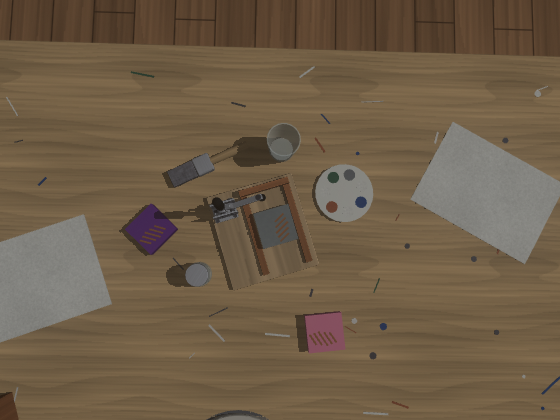

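The block is the grey square in the jig, at top (273,226) and scene (271,245). The pink one at top (325,333) and the purple one at (150,230) are look-alikes lying outside the jig. I'll confirm with an enlarged crop.

```bash
python3 - <<'E'
import cv2,numpy as np
a=cv2.imread("pics/top.png")[160:300,190:330]; b=cv2.imread("pics/scene.png")[170:290,215:345]
a=cv2.resize(a,(560,560),interpolation=cv2.INTER_CUBIC); a=cv2.convertScaleAbs(a,alpha=1.6)
cv2.imwrite("pics/c1.png",a)
cv2.imwrite("pics/c2.png",cv2.resize(b,(650,600),interpolation=cv2.INTER_CUBIC))
E
```

```text
(no output)
```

View pics/c1.png

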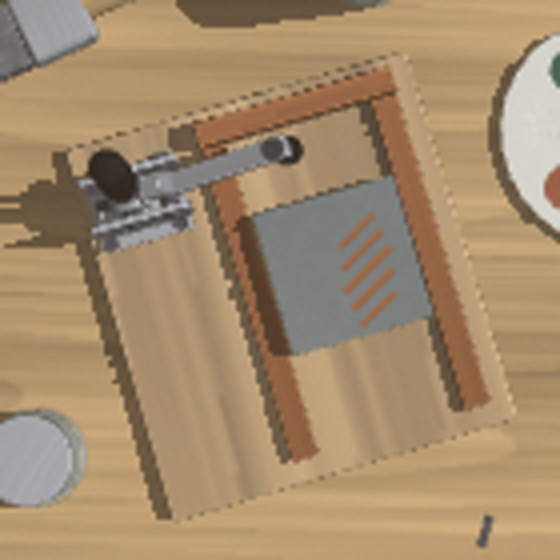

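View pics/c2.png

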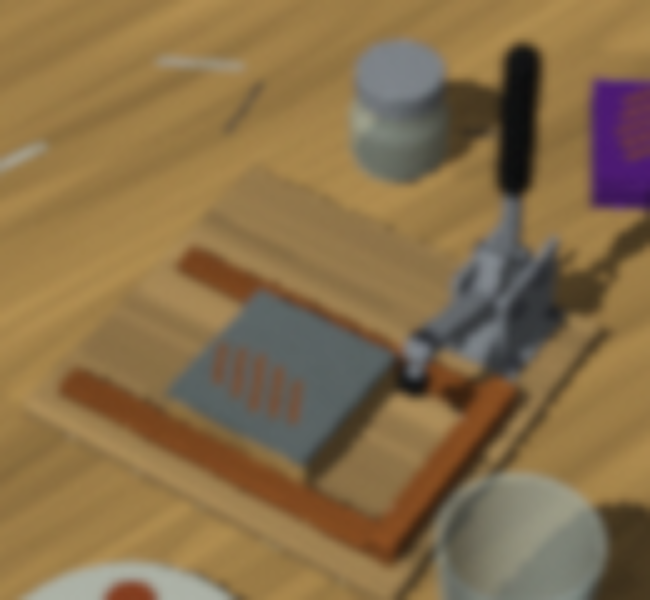

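The crops show the grey block between the rails, about 45 mm short of the stop. Its corners in the top crop are (255,215), (390,178), (432,315) and (292,355). The clamp is open with its black grip upright at about (113,173), and the board corners are (403,55), (513,413), (175,518) and (64,152). Next I'll localise from these.

```bash
cat > h.py <<'E'
from station import *
import cv2,numpy as np
def cam(n):
    c=camera_info(n); R=cv2.Rodrigues(c["rvec"])[0]; K=np.array([[c["fx"],0,c["cx"]],[0,c["fy"],c["cy"]],[0,0,1]])
    return K,R,np.array(c["tvec"]).reshape(3)
def ray(n,uv,z):
    K,R,t=cam(n); o=-R.T@t; d=(np.linalg.inv(K)@np.c_[np.atleast_2d(uv),np.ones(len(np.atleast_2d(uv)))].T).T@R
    return o+d*((z-o[2])/d[:,2])[:,None]
def proj(n,p):
    K,R,t=cam(n); q=(K@(R@np.atleast_2d(p).T+t[:,None])).T; return q[:,:2]/q[:,2:]
def fit(J,W):
    a,b=J.mean(0),W.mean(0); U,S,V=np.linalg.svd((J-a).T@(W-b)); R=V.T@np.diag([1,np.linalg.det(V.T@U.T)])@U.T
    return R,b-R@a
E
python3 - <<'E'
from h import *
off=np.array([190,160])
c=lambda l:(np.array(l)+.5)/4-.5+off
J=np.array([[62,-70],[-152,-70],[-152,130],[62,130]],float)
W=ray("top",c([[403,55],[513,413],[175,518],[64,152]]),12)[:,:2]
R,t=fit(J,W); print("res",(J@R.T+t-W).round(1)); print("yaw",np.arctan2(R[1,0],R[0,0]),"t",t)
B=ray("top",c([[255,215],[390,178],[432,315],[292,355]]),34)[:,:2]
print("block jig",((B-t)@R).round(1),((B.mean(0)-t)@R).round(1))
np.savez("jig.npz",R=R,t=t)
j2w=lambda p:np.r_[R@np.array(p[:2])+t,p[2]]
# scene check of board corners and handle
print("scene", proj("scene",np.array([j2w([*j,12]) for j in J])).round(1))
for v in (0,.1,.2,.3):
    e=np.radians(95)-v
    print(v,proj("scene",[j2w([22,100+140*np.cos(e),60+140*np.sin(e)])]).round(1),proj("top",[j2w([22,100+140*np.cos(e),60+140*np.sin(e)])]).round(1))
img=cv2.imread("pics/top.png")
for n,u,z in(("jar",(197,275),62),("cup",(283,140),95),("palette",(344,193),8),("purple",(152,228),20),("brushtip",(166,180),10),("brushferr",(212,165),10),("brushend",(240,147),5)):
    w=ray("top",u,z)[0]; print(n,w.round(),((w[:2]-t)@R).round())
print(current_position(),current_tcp_rot().round(2))
E
```

```text
res [[ 2.7 -0.5]
 [-1.1 -2.3]
 [-1.9  2. ]
 [ 0.3  0.8]]
yaw 0.31452124887739386 t [572.38487855 -58.54074922]
block jig [[ -5.1  37.6]
 [ -6.9 -39.2]
 [-85.4 -39.1]
 [-84.   40.3]] [-45.3  -0.1]
scene [[292.5 289.6]
 [218.5 250.3]
 [264.5 202.5]
 [334.5 234.4]]
0 [[316.1 182.4]] [[221.9 199.4]]
0.1 [[319.3 178.7]] [[214.6 201.6]]
0.2 [[322.4 175.5]] [[207.3 203.8]]
0.3 [[325.3 172.9]] [[200.2 206.1]]
jar [421.  90.  62.] [-98. 188.]
cup [706. -83.  95.] [119. -65.]
palette [ 609. -228.    8.] [ -18. -172.]
purple [520. 198.  20.] [ 29. 260.]
brushtip [629. 174.  10.] [125. 203.]
brushferr [665.  72.  10.] [129.  95.]
brushend [710.  10.   5.] [152.  23.]
[198.08875475 592.33341184 238.9453398 ] [[-0.95  0.32 -0.  ]
 [ 0.32  0.95 -0.  ]
 [ 0.   -0.   -1.  ]]
```

```bash
cat >> h.py <<'E'
import os
if os.path.exists("jig.npz"):
    d=np.load("jig.npz"); R,t=d["R"],d["t"]
    j2w=lambda x,y,z:np.r_[R@np.array([x,y])+t,z]
    jx,jy=np.r_[R[:,0],0],np.r_[R[:,1],0]; dn=np.array([0,0,-1.])
    ORI=np.c_[-jx,jy,dn]
    def jig(): p=np.array(current_position()); return np.r_[(p[:2]-t)@R,p[2]].round(1)
E
python3 - <<'E'
from h import *
p=np.array(current_position()); p[2]=340
move_linear(p,max_speed=200); set_gripper(0)
move_to(j2w(-114,0,300),ORI); print(jig(),current_joint_pos(),current_t())
move_linear(j2w(-114,0,60),max_speed=150); move_linear(j2w(-114,0,43),max_speed=40,contact_N=8)
print(jig(),current_contact_force(),current_t())
cv2.imwrite("pics/a.png",cv2.cvtColor(np.vstack([cv2.resize(grab_frame(n)[s],(560,300)) for n,s in(("top",np.s_[150:300,150:430]),("scene",np.s_[150:300,150:430]))]),cv2.COLOR_RGB2BGR))
E
```

```text
[-1.137e+02  3.000e-01  3.001e+02] [-2.01787119e-01  5.35269227e-02  1.87265649e+00  1.44230015e-04
  1.21527375e+00 -2.08761017e+00] 4.7083
[-1.141e+02  1.000e-01  4.270e+01] [ 0.9328332  -0.06077452  0.70387773] 7.0333
```

View pics/a.png

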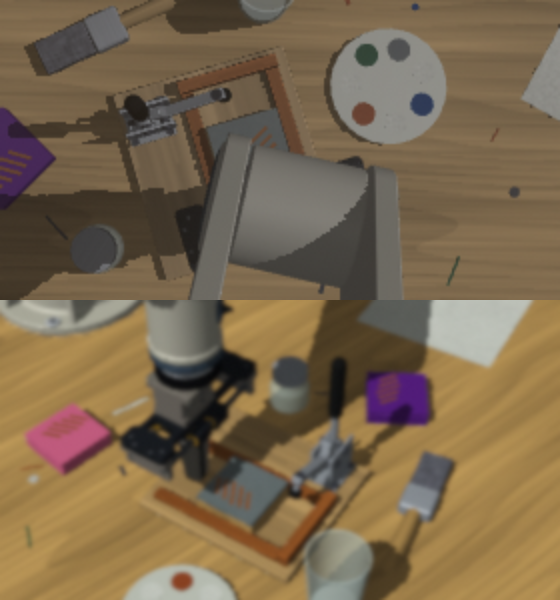

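The picture shows the fingers behind the block in the channel, scene view about (200,465), and everything else undisturbed. Pushing now.

```bash
python3 - <<'E'
from h import *
print(move_linear(j2w(-70,0,43),max_speed=35,contact_N=15),jig(),current_contact_force().round(1))
for k in range(3):
    f=move_linear(j2w(-44,0,43),max_speed=20,contact_N=10); print(f,jig(),current_contact_force().round(1),current_t())
    if f and jig()[0]>-56: break
cv2.imwrite("pics/b.png",cv2.cvtColor(np.vstack([cv2.resize(grab_frame(n)[s],(560,300)) for n,s in(("top",np.s_[150:300,150:430]),("scene",np.s_[200:300,200:386]))]),cv2.COLOR_RGB2BGR))
E
```

```text
False [-69.9  -0.1  43.1] [0.1 0.3 1. ]
True [-50.9   0.4  42.6] [-0.2 -0.3  0.5] 9.4833
```

View pics/b.png

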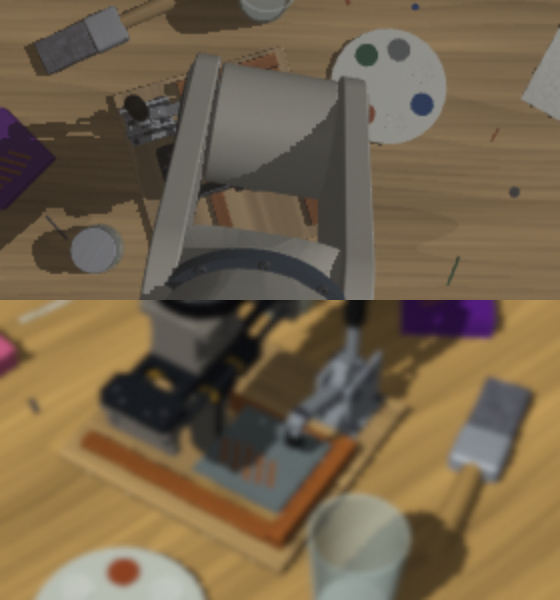

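The block appears to be against the stop, with its front edge meeting the bar at about (310,500) in the lower view. I'll press once more, retreat and measure from the top.

```bash
python3 - <<'E'
from h import *
f=move_linear(j2w(-44,0,43),max_speed=12,contact_N=12); print(f,jig(),current_contact_force().round(1))
move_linear(j2w(-62,0,43),max_speed=80); move_linear(j2w(-62,0,280),max_speed=200)
ih=ik(j2w(22,45,280),np.c_[jy,jx,dn]); ih2=ik(j2w(22,45,280),np.c_[-jy,-jx,dn]); print(ih,ih2)
move_to(j2w(22,45,280),np.c_[jy,jx,dn] if abs(ih[5]-current_joint_pos()[5])<abs(ih2[5]-current_joint_pos()[5]) else np.c_[-jy,-jx,dn])
print(jig(),current_t())
cv2.imwrite("pics/c.png",cv2.cvtColor(np.vstack([cv2.resize(grab_frame(n)[s],(560,300)) for n,s in(("top",np.s_[150:300,150:430]),("scene",np.s_[200:300,200:386]))]),cv2.COLOR_RGB2BGR))
E
```

```text
True [-50.7   0.9  42. ] [-0.1 -0.1 -0.5]
[-1.80215556e-02  2.45989099e-01  1.68870554e+00 -4.44089210e-16
  1.20689801e+00 -3.32542804e-01] [-1.80215556e-02  2.45989099e-01  1.68870554e+00 -4.44089210e-16
  1.20689801e+00  2.80904985e+00]
[ 21.8  45.  279.7] 13.1167
```

View pics/c.png

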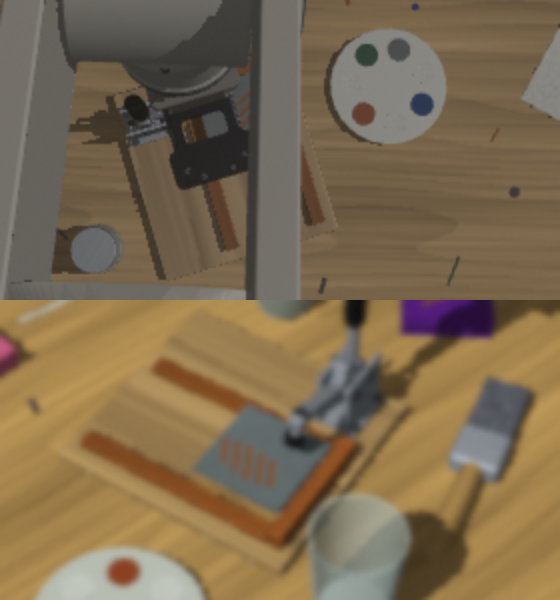

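The block now sits flush against the stop: its front edge meets the bar from (275,512) to (330,450) in the lower view. The two presses ended within 0.2 mm of each other. The clamp is still open, so the handle is next.

```bash
cat >> h.py <<'E'
def tcp(v,r=110,h=10):
    e=np.radians(95)-v; return j2w(22,100+r*np.cos(e)-9*np.sin(e)-h,60+r*np.sin(e)+9*np.cos(e)+25)
E
python3 - <<'E'
from h import *
move_linear(j2w(22,58,196),max_speed=120)
for v in np.arange(0,1.41,.14):
    move_linear(tcp(v),max_speed=60)
    f=current_contact_force(); print(round(v,2),jig(),f.round(1),round(current_t(),1))
    if np.linalg.norm(f)>35: break
cv2.imwrite("pics/d.png",cv2.cvtColor(cv2.resize(grab_frame("scene")[150:300,180:390],(700,500)),cv2.COLOR_RGB2BGR))
E
```

```text
0.0 [ 22.1  71.9 194. ] [0.8 0.1 0.9] 14.4
0.14 [ 22.   87.2 195.4] [0.2 0.7 1.4] 14.9
0.28 [ 22.  102.7 194.6] [-0.4  0.4 -0.1] 15.3
0.42 [ 22.1 117.7 191.9] [ 0.9 -1.3  0.3] 15.7
0.56 [ 22.1 132.4 187. ] [ 1.2 -3.1  1.2] 16.1
0.7 [ 22.1 146.  180.2] [ 1.9 -2.5  2.3] 16.5
0.84 [ 22.1 158.7 171.4] [ 2.4 -2.5  2.5] 16.9
0.98 [ 22.  170.2 160.9] [ 2.1 -1.   2.3] 17.3
1.12 [ 21.2 180.4 148.4] [ 0.2 -0.6  0.7] 17.7
1.26 [ 21.7 188.2 135.4] [-0.2 -0.3 -0.2] 18.1
1.4 [ 21.7 194.2 121.3] [-0.8  0.8 -0.8] 18.5
```

View pics/d.png

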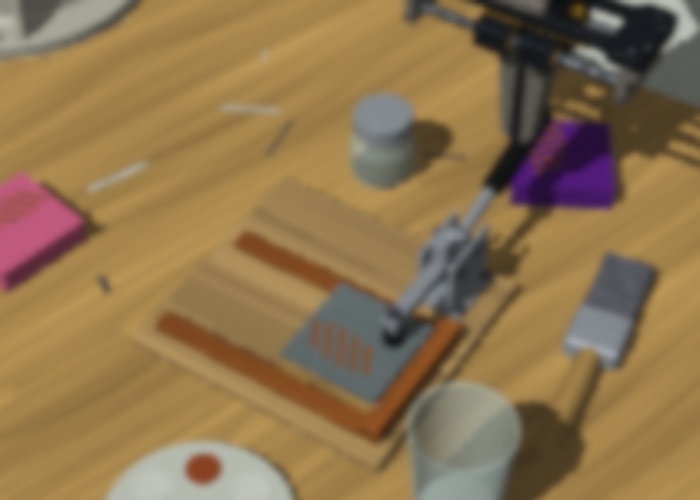

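The handle lies down under the fingers, with the grip at about (510,165), and the foot is on the block at (393,333). I'll press gently to feel the lock stop, then retreat and check.

```bash
python3 - <<'E'
from h import *
print(move_linear(tcp(1.5),max_speed=20,contact_N=8),jig())
p=np.array(current_position())
move_linear(j2w(22,(jig()[1])-4,p[2]+30),max_speed=100); move_linear(j2w(22,190,300),max_speed=200); wait(.3)
print(jig(),current_contact_force().round(1),current_t())
for v in(1.2,1.36,1.45):
    e=np.radians(95)-v; print(v,proj("scene",[j2w(22,100+140*np.cos(e),60+140*np.sin(e))]))
cv2.imwrite("pics/e.png",cv2.cvtColor(cv2.resize(grab_frame("scene")[150:300,200:410],(700,500)),cv2.COLOR_RGB2BGR))
E
```

```text
True [ 22.5 195.7 116. ]
[ 21.7 190.1 299.2] [ 0.4 -0.  -0.1] 20.6667
1.2 [[342.14091828 174.68674985]]
1.36 [[342.91010566 179.11841237]]
1.45 [[343.0419939  182.01730496]]
```

View pics/e.png

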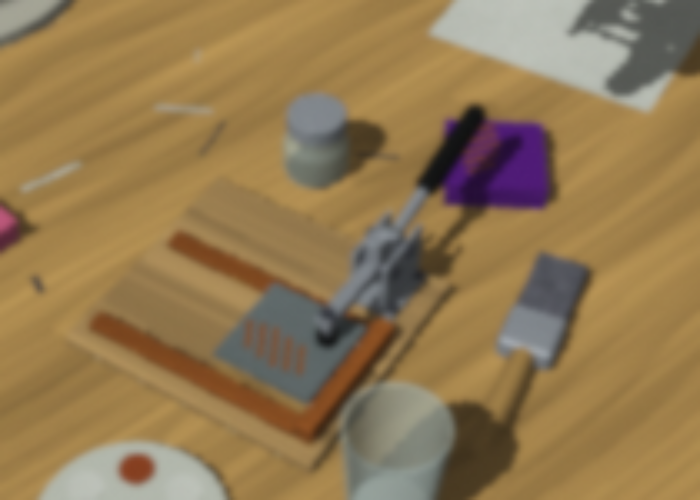

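The grip end is at scene (343,182), which matches a handle angle of 1.45, so it is locked. The foot is on the block, the block is home, and the other objects haven't moved.

```bash
python3 -c "
from station import *
print(finish_job())"
```

```text
the job is handed in; nothing more can be done
None
```

I handed the job in at about 21 s of the 51 s allowed; the last camera view showed the block home against the stop, the clamp locked (about 1.45 rad) with its foot on the block, and the other objects unmoved, but no verdict came back and I did not measure the foot force.

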